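Peel a lacquer tray off the stack and hold it under the tap

ROBOT

A 6-joint arm with a two-finger parallel gripper is mounted at the origin on the work surface. World frame = base frame: x ahead of the robot, y to its left, z up, the work surface at z = 0. Lengths are in m, angles in rad, forces in N, time in s.
With the tool pointing down it reaches from about 0.325 to 0.775 m from the base axis. Payload 5.5 kg.
Tool frame: the origin (TCP) lies on the centre line of the jaws, within the pads' length; the fingertips stand 11 mm ahead of it and the grasp point (between the pads) lies 8 mm behind it; y points along the fingers, x is the direction in which the jaws open and shut, and the axes are right-handed (so a half turn about y gives the same grasp; the last joint's range is limited). The gripper opens to 88 mm and grips with 3 to 60 N. Pads are 20 mm wide; open, the fingers measure 115 mm over their backs; the gripper's body (75 mm by 178 mm) begins 61 mm behind the grasp point.
Start: joints at [1.143, 0.091, 1.231, -0, 1.82, -0.057], TCP at [0.217, 0.559, 0.234] pointing down, gripper open.
Joint ranges: [-2.87, 2.87], [-0.86, 2.18], [0.17, 2.46], [-1.51, 4.65], [0.06, 2.69], [-2.65, 2.65]. Speed limits (rad/s): [2.57, 2.57, 3.01, 3.14, 3.14, 3.14].

INTERFACE

Orientations are given as a rotation vector (axis times angle).
In Python, from plant import robot, set_gripper, viewer, job gives the robot as it stands. Calls block until the motion is done:
- robot.reach(position, orientation): joint-space move of the TCP to a pose.
- robot.movel(position, ori=None, rate=0.15, threshold=None): straight line of the TCP; ori=None keeps the orientation; rate is the mean speed in m/s. With threshold (N) it stops when the force on the tool has changed by that much, and returns True; else False.
- robot.set_joints(angles): joint-space move.
- set_gripper(opening, effort=None): opening from 0.0 (shut) to 1.0 (fully open); effort is the grip in N (None keeps the last); returns when the fingers have stopped.
- robot.sleep(seconds).
- robot.ik(position, orientation): joint angles nearest the present ones, or None.
- viewer.camera(name): name is "side" or "top" or "wrist"; returns the picture (480x640x3 uint8, red, green, blue); there is no depth.
- viewer.camera_model(name): a dict with "fx", "fy", "cx", "cy" (pixels), "k1" (the pictures are not rectified: a ray, as slopes to the right and down, at radius r is drawn at 1 + k1 r^2 times it, then the intrinsics apply), "extrinsics" (4x4, takes a point from world to camera coordinates). Camera axes: x right, y down, z forward; pixel columns grow to the right and rows downward; lengths in m; the calibration is good to about 2 mm. A picture is of the moment at which its call begins: read the wrist's pose just before it. camera_model takes no time and is no camera call; for the wrist camera it gives the pose at the moment of the call.
A pose or a line that the arm cannot do raises robot.PlanningError and nothing moves.
- job.close_job(): hands the job in, once; it reports no verdict.
Readings, each from a call of its own:
- robot.current_time(): time.
- robot.current_joints(): joint angles.
- robot.current_joint_velocities(): joint speeds.
- robot.current_joint_efforts(): joint torques, N m.
- robot.current_tool_pos(): TCP position.
- robot.current_tool_rot(): TCP orientation.
- robot.current_wrist_force(): force on the tool from outside, world axes, zero at the start.
- robot.current_ft_torque(): the same for the moment, N m.
- robot.current_width(): opening from 0.0 (shut) to 1.0 (fully open).
Only numpy, scipy, OpenCV 4.12 (cv2) and the standard library are available. Lean on these libraries where they do the work, as an engineer would, in place of code of your own. Each camera call takes 0.05 s, during which the arm holds its last target.

TASK

The thin plastic lacquer trays cling together: take the top one by its upright corner tab and peel it, this corner coming up first while the opposite corner stays down until the rest lets go, without dragging, tipping or lifting the stack or disturbing the other things on the bench. Then present it under the tap of the lacquer tin, right way up and level, the spout over the middle of the tray and above its rim by no more than a hand's width, the tray touching neither the tap nor anything else. Finish while still holding it there by the tab: do not put it down or let go.

Things in the scene. Friction and masses are not known exactly. Their poses are not given: they have to be found in the camera images.
- tray: Top tray, the one to peel: thin formed white plastic, open on top, 236 (own x) x 166 (own y) mm over its rim, 48 mm high, 0.05 to 0.1 kg. Origin: centre of its underside, at the start 54 mm above the bench; z up. Rim flat, 10 mm wide, 6 mm thick; walls slope inwards. An upright grip tab stands on the rim at the corner (-x, +y).
- tray_tab (a point): Middle of the top tray's grip tab, half-way up: 16 mm thick, 30 mm long, 42 mm high, its foot on the rim's top. At (-98, +63, +69) mm in the tray's frame; 123 mm above the bench at the start. Its length runs along the line to the opposite corner (-32.7 degrees from the tray's x): pinch it across that line. Axes: the tray's.
- tray_far (a point): Tray corner opposite the tab, rim's underside, at (+114, -79, +42) mm in the tray's frame: the corner that stays down. Small nibs under the rim, (+-70, +-70) mm from the centre, cling to the tray below: each has 2 mm of play, holds with up to about 2 N and lets go 7 mm up. About 0.2 rad of tilt about this corner frees them one after another.
- stack: The nine trays below, pressed firmly together (one piece for this job), white, standing loose on the bench: 236 x 166 mm, 96 mm high to the rim's top, 0.63 kg. Origin: centre of its underside on the bench; axes as the top tray's. Its own tab is hidden in the hollow tab of the top tray.
- spout (a point): Centre of the lower, open end of the tap's spout: brass pipe 16 mm wide pointing down, 270 mm above the bench at its right side. Own +x points back to the tin. The tap's level pipe is 31 mm and more above this point; the tin's face is 78 mm behind and 18 mm above. A thing held lower than this point has 160 mm of free depth behind it, under the shelf.
- dispenser: Fixed pedestal with the lacquer tin lying on a shelf and the tap in front: base 200 x 200 mm, 440 mm high in all. Origin on the bench; the spout is 170 mm from it along its own -x. The shelf's front edge is 50 mm behind the spout, its underside 12 mm above the spout's end; under it a rib from 170 mm and the post (48 mm thick) from 226 mm behind the spout.
- drip_dish: Bystander: small steel bowl, 120 mm wide and 28 mm high, on the bench under the spout. Origin: centre of its underside.
- sanding_block: Bystander: cork sanding block, 120 x 68 x 33 mm. Origin: centre of its underside.
- brush: Bystander: flat brush lying on the bench, under 40 mm high. Origin: its underside.
- hardener_tin: Bystander: round tin 84 mm wide and 100 mm high, standing beyond the stack. Origin: centre of its underside.
- tape_roll: Bystander: roll of masking tape lying flat, 104 mm wide and 25 mm high. Origin: centre of its underside.
- clock_disc: Bystander: round wooden clock face with bark edge, 244 mm wide and 33 mm high. Origin: centre of its underside.
- sander: Bystander: hand-held sander standing on its pad, 124 mm wide and 140 mm high. Origin: centre of its underside.
- roller: Bystander: small foam paint roller with a wooden handle, about 260 mm long and 38 mm high. Origin: its underside.

How it is judged:
By the outcome, as a careful person would: the job done as asked, in the order asked, and still so for the second after the job is handed in, while the arm keeps its last pose, push and grip.
It also fails if it takes over 42 s, if anything falls off the work surface, if the arm or the gripper's body presses on something with over 40 N, if the wrist force passes 120 N, or if a joint passes its speed limit or range.

## Working session

There is one attempt and no reset: what is moved stays moved. The work goes in short steps, each a Python script; the robot and the scene stay as the last script left them, time stands still between calls to the robot, and variables do not carry over. Pictures are saved under pics/ and viewed, and the job is handed in when it is done.

```bash
ls; mkdir -p pics
python3 - <<'E'
from plant import robot,viewer
import cv2
for n in ["side","top","wrist"]:
    m=viewer.camera_model(n); im=viewer.camera(n); cv2.imwrite(f"pics/{n}0.png",im[:,:,::-1]); print(n,{k:(v if k!='extrinsics' else [list(map(lambda x:round(float(x),4),r)) for r in v]) for k,v in m.items()})
print(robot.current_time(),robot.current_tool_rot())
E
```

```text
pics
side {'fx': 609.9107641815218, 'fy': 609.9107641815218, 'cx': 321.13499573125864, 'cy': 241.777862516088, 'k1': -0.18358205006844666, 'extrinsics': [[0.9645, -0.2631, 0.0217, -0.5484], [-0.1755, -0.7004, -0.6918, 0.1777], [0.1972, 0.6635, -0.7218, 1.3991], [0.0, 0.0, 0.0, 1.0]]}
top {'fx': 560.9035961670305, 'fy': 560.9035961670305, 'cx': 316.6426778246268, 'cy': 233.71966316372294, 'k1': -0.14491996622275272, 'extrinsics': [[0.0196, -0.9998, 0.0023, -0.0473], [-0.9799, -0.0196, -0.1987, 0.5589], [0.1987, 0.0016, -0.9801, 1.7523], [0.0, 0.0, 0.0, 1.0]]}
wrist {'fx': 390.4756826819156, 'fy': 390.4756826819156, 'cx': 320.1511182343701, 'cy': 233.5266570880679, 'k1': -0.027633646381394445, 'extrinsics': [[0.3636, 0.9316, -0.0029, -0.5984], [0.8994, -0.3502, 0.2616, -0.0316], [0.2427, -0.0977, -0.9652, 0.3913], [0.0, 0.0, 0.0, 1.0]]}
0.15 [-1.36291687 -0.93089967  0.93299755]
```

View pics/side0.png

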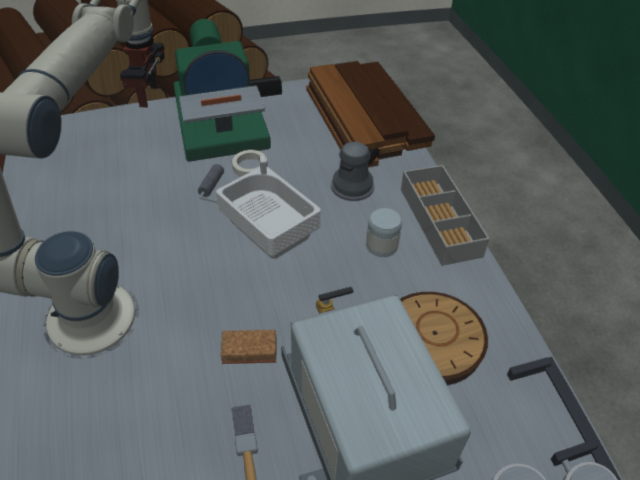

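View pics/top0.png

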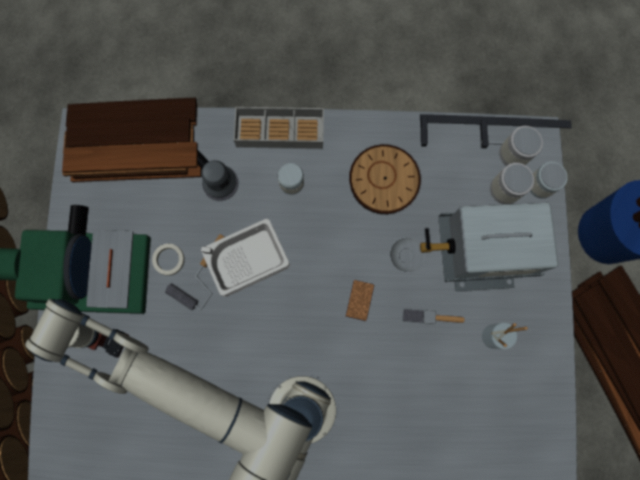

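View pics/wrist0.png

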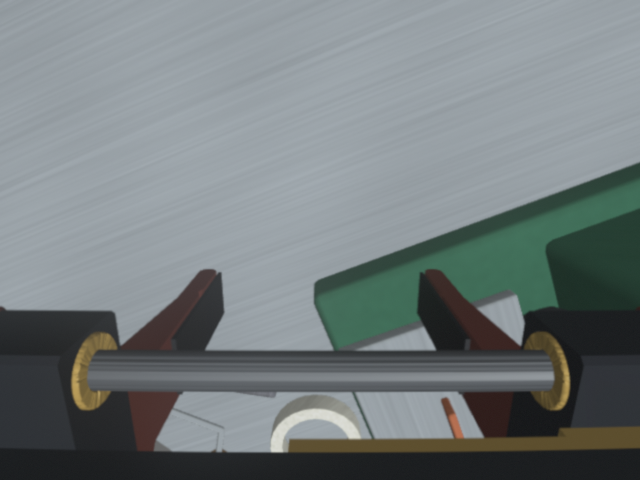

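Run:
```python
import cv2
a=cv2.imread('pics/top0.png'); s=cv2.imread('pics/side0.png')
cv2.imwrite('pics/c1.png',cv2.resize(a[200:320,150:310],None,fx=5,fy=5,interpolation=cv2.INTER_CUBIC))
cv2.imwrite('pics/c2.png',cv2.resize(a[200:320,380:540],None,fx=5,fy=5,interpolation=cv2.INTER_CUBIC))
cv2.imwrite('pics/c3.png',cv2.resize(s[145:265,190:350],None,fx=5,fy=5,interpolation=cv2.INTER_CUBIC))
cv2.imwrite('pics/c4.png',cv2.resize(s[270:390,260:420],None,fx=5,fy=5,interpolation=cv2.INTER_CUBIC))
```

```text
(no output)
```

View pics/c1.png

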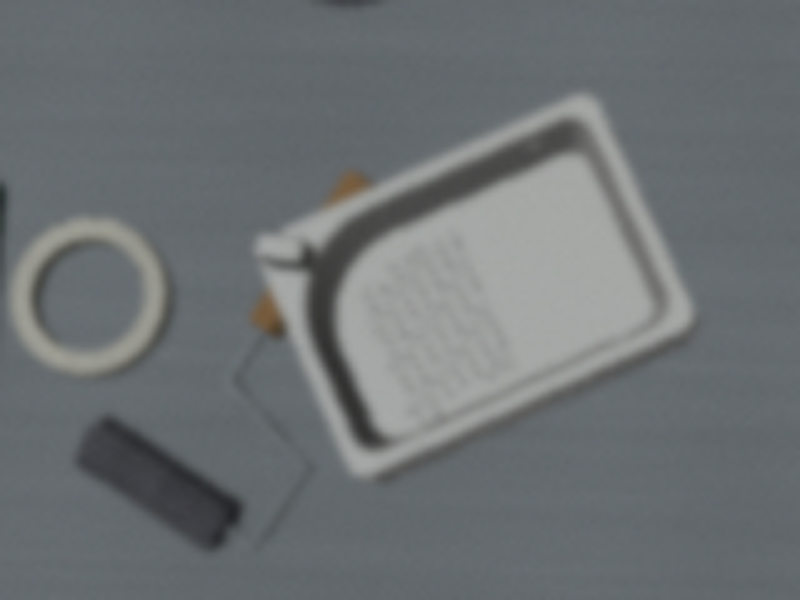

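View pics/c2.png

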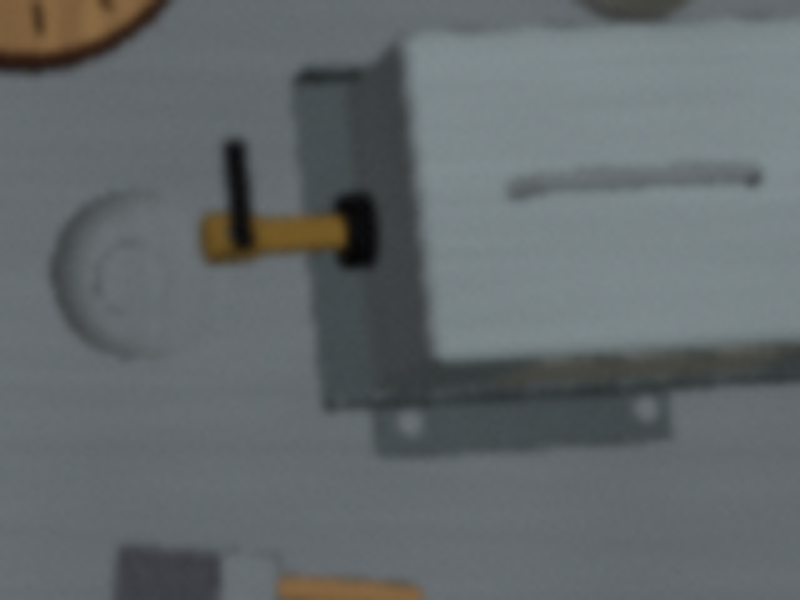

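View pics/c3.png

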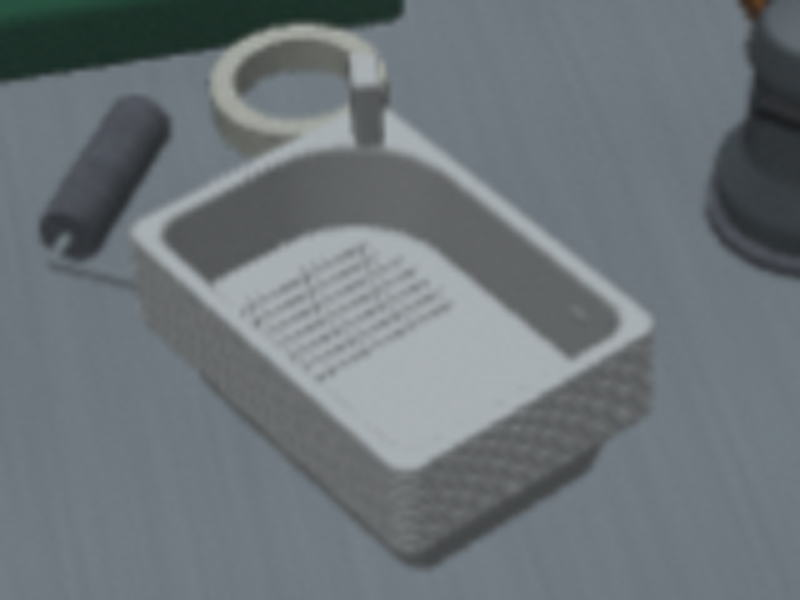

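View pics/c4.png

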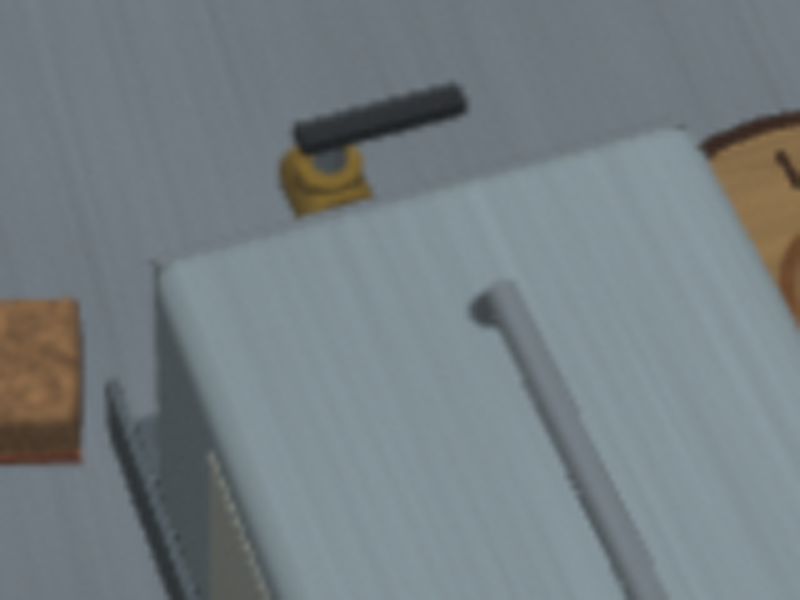

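```bash
cat > h.py <<'E'
import numpy as np,cv2
from scipy.spatial.transform import Rotation as R
from plant import viewer,robot,set_gripper,job
def cam(n):
    m=viewer.camera_model(n); K=np.array([[m['fx'],0,m['cx']],[0,m['fy'],m['cy']],[0,0,1.]]); return K,np.array([m['k1'],0,0,0,0.]),np.array(m['extrinsics'])
def rays(c,px):
    K,d,E=c; u=cv2.undistortPoints(np.float64(px).reshape(-1,1,2),K,d).reshape(-1,2)
    D=np.c_[u,np.ones(len(u))]@E[:3,:3]; return -E[:3,:3].T@E[:3,3],D/np.linalg.norm(D,axis=1)[:,None]
def plane(c,px,z):
    o,D=rays(c,px); return o+D*((z-o[2])/D[:,2])[:,None]
def proj(c,P):
    K,d,E=c; return cv2.projectPoints(np.float64(P).reshape(-1,1,3),cv2.Rodrigues(E[:3,:3])[0],E[:3,3],K,d)[0].reshape(-1,2)
def tri(c1,p1,c2,p2):
    o1,d1=rays(c1,[p1]);o2,d2=rays(c2,[p2]);d1=d1[0];d2=d2[0]
    s=np.linalg.lstsq(np.c_[d1,-d2],o2-o1,rcond=None)[0]; a=o1+s[0]*d1;b=o2+s[1]*d2
    return (a+b)/2,np.linalg.norm(a-b)
E
python3 - <<'E'
from h import *
for n,roi in (("top",(195,300,195,300)),("side",(150,265,205,330))):
    c=cam(n); im=cv2.imread(f'pics/{n}0.png'); print(n,rays(c,[[320,240]]))
    g=im.min(2); y0,y1,x0,x1=roi
    m=np.zeros_like(g); t=135 if n=="top" else 165
    m[y0:y1,x0:x1]=(g[y0:y1,x0:x1]>t)*255
    cs,_=cv2.findContours(m,cv2.RETR_EXTERNAL,cv2.CHAIN_APPROX_NONE); k=max(cs,key=cv2.contourArea)
    print(cv2.contourArea(k),g[y0:y1,x0:x1].max())
    P=plane(c,k.reshape(-1,2),0.102)[:,:2]*1000
    r=cv2.minAreaRect(P.astype(np.float32)); print(r,cv2.boxPoints(r).round(1).tolist())
    v=cv2.drawContours(im.copy(),[k],-1,(0,0,255),1)
    cv2.imwrite(f'pics/m_{n}.png',cv2.resize(v[y0:y1,x0:x1],None,fx=5,fy=5,interpolation=cv2.INTER_NEAREST))
E
```

```text
top (array([ 0.20036421, -0.0392109 ,  1.82854834]), array([[ 0.18786145, -0.00457363, -0.98218489]]))
2758.0 167
((475.17510986328125, 188.50677490234375), (164.95448303222656, 235.04664611816406), 26.287616729736328) [[349.20001220703125, 257.29998779296875], [453.29998779296875, 46.599998474121094], [601.2000122070312, 119.69999694824219], [497.1000061035156, 330.3999938964844]]
side (array([ 0.28429004, -0.94799712,  1.14462777]), array([[ 0.19588413,  0.66598767, -0.71978458]]))
1742.5 169
((465.2095947265625, 148.4157257080078), (107.44371032714844, 167.2737274169922), 26.218719482421875) [[380.1000061035156, 199.6999969482422], [454.0, 49.599998474121094], [550.4000244140625, 97.0999984741211], [476.5, 247.1999969482422]]
```

View pics/m_top.png

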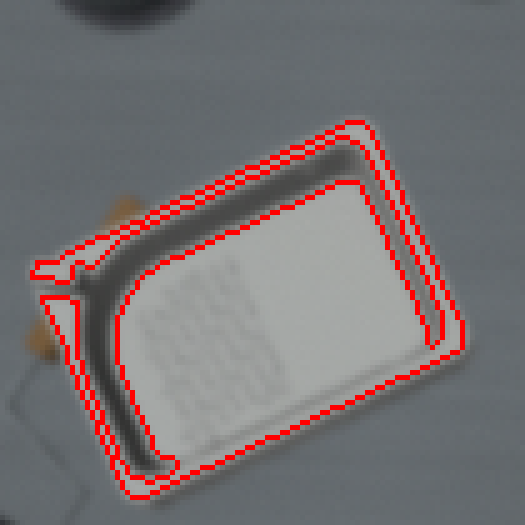

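View pics/m_side.png

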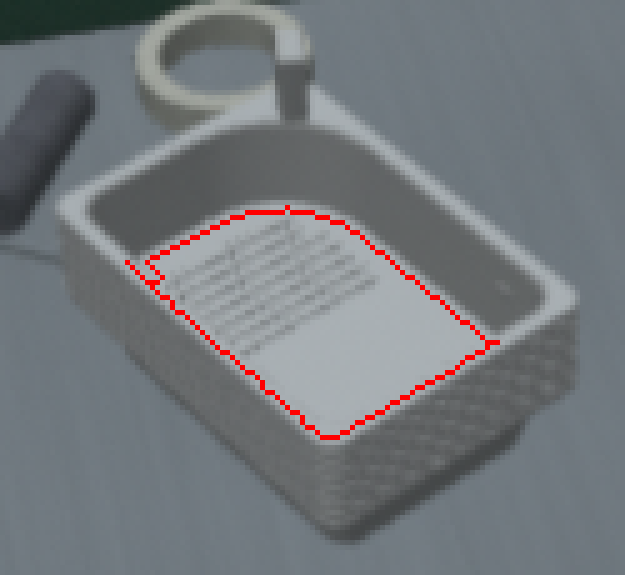

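Run:
```python
from h import *
yaw=np.deg2rad(26.29-90); c0=np.array([.4752,.1885,.054]); Rz=R.from_euler('z',yaw).as_matrix()
pts=np.array([[-118,-83,48],[118,-83,48],[118,83,48],[-118,83,48]])/1000
d=np.deg2rad(-32.7);u=np.array([np.cos(d),np.sin(d),0]);v=np.array([-u[1],u[0],0])
t=np.array([-98,63,69+21])/1000
tab=[t+a*u*.015+b*v*.008 for a,b in((1,1),(1,-1),(-1,-1),(-1,1))]
P=np.vstack([pts,tab])@Rz.T+c0
print((Rz@np.array([-.098,.063,.069])+c0))
for n,(y0,y1,x0,x1) in (("top",(195,300,195,300)),("side",(145,265,205,345))):
    im=cv2.imread(f'pics/{n}0.png')[y0:y1,x0:x1]; v=cv2.resize(im,None,fx=5,fy=5,interpolation=cv2.INTER_CUBIC)
    q=((proj(cam(n),P)-[x0,y0]+.5)*5).astype(int)
    cv2.polylines(v,[q[:4].reshape(-1,1,2)],True,(0,0,255),1);cv2.polylines(v,[q[4:].reshape(-1,1,2)],True,(0,255,0),1)
    cv2.imwrite(f'pics/o_{n}.png',v)
```

```text
[0.48827787 0.30426687 0.123     ]
```

View pics/o_top.png

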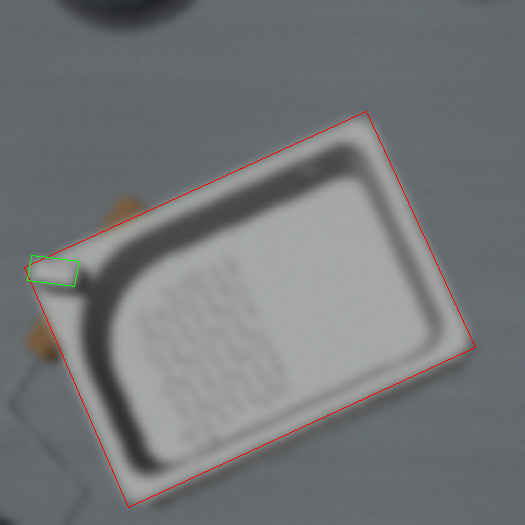

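View pics/o_side.png

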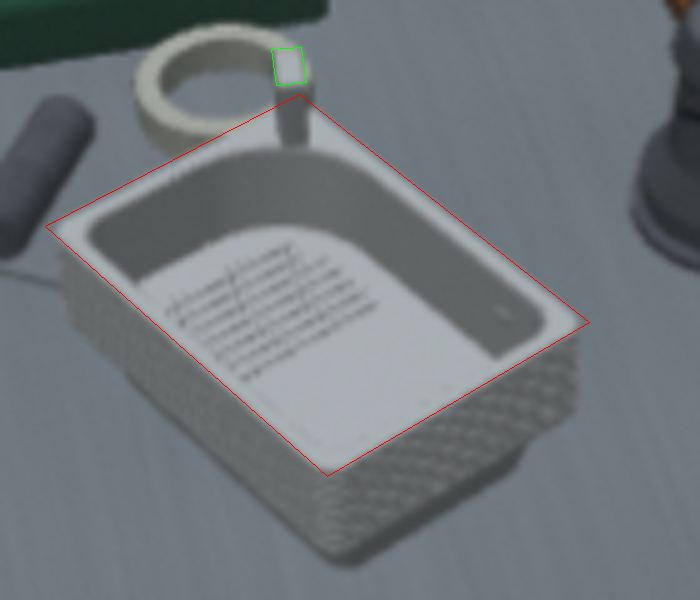

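Run:
```python
from h import *
T=cam("top");S=cam("side")
f=lambda x,y:[x/5+380-.4,y/5+200-.4]
g=lambda x,y:[x/5+260-.4,y/5+270-.4]
e=plane(T,[f(297,78),f(325,408)],.288); print("shelf edge",e)
d=e[1]-e[0]; n=np.array([d[1],-d[0]])/np.hypot(*d[:2]); print("normal",n,np.degrees(np.arctan2(n[1],n[0])))
for z in (.30,.31,.32): print(z,plane(T,[f(202,238),f(340,232),f(218,238)],z).round(4).tolist())
print(tri(T,f(218,238),S,g(325,165)))
im=cv2.imread('pics/top0.png')
hsv=cv2.cvtColor(im,cv2.COLOR_BGR2HSV); m=cv2.inRange(hsv,(8,120,60),(30,255,255)); m[:,:415]=0;m[:,455:]=0;m[:235]=0;m[260:]=0
ys,xs=np.nonzero(m)
for x in range(xs.min(),xs.max()+1): print(x,ys[xs==x].min() if (xs==x).any() else None,ys[xs==x].max() if (xs==x).any() else None)
```

```text
shelf edge [[ 0.57344135 -0.3834247   0.288     ]
 [ 0.38520163 -0.39499922  0.288     ]]
normal [-0.06137228  0.99811494] 93.51858387846387
0.3 [[0.4778, -0.3249, 0.3], [0.4827, -0.403, 0.3], [0.478, -0.3339, 0.3]]
0.31 [[0.476, -0.3231, 0.31], [0.4808, -0.4006, 0.31], [0.4762, -0.332, 0.31]]
0.32 [[0.4742, -0.3212, 0.32], [0.479, -0.3982, 0.32], [0.4744, -0.3301, 0.32]]
(array([ 0.47596921, -0.33033014,  0.31939266]), np.float64(0.0029670649082328615))
421 244 249
422 244 251
423 243 251
424 243 251
425 243 250
426 248 250
427 250 250
428 250 250
429 250 250
430 244 250
431 244 249
432 244 249
433 244 249
434 244 249
435 244 249
436 244 249
437 244 249
438 244 249
439 244 248
440 244 248
441 244 249
442 244 249
443 244 249
444 243 249
445 243 248
446 243 249
447 243 249
448 244 248
```

```bash
cat >> h.py <<'E'
yaw=np.deg2rad(26.29-90); c0=np.array([.4752,.1885,.054]); Rz=R.from_euler('z',yaw).as_matrix()
dg=np.deg2rad(-32.7)
def toolR(psi,s=1):  # jaw x along s*(perp of diagonal); psi: world angle of diagonal (tab->far)
    x=s*np.array([-np.sin(psi),np.cos(psi),0]); y=np.array([0,0,-1.]); return R.from_matrix(np.c_[x,y,np.cross(x,y)])
tab0=Rz@np.array([-.098,.063,.069])+c0; far0=Rz@np.array([.114,-.079,.042])+c0
E
python3 - <<'E'
from h import *
M=R.from_rotvec(robot.current_tool_rot()).as_matrix();print(M.round(3))
o,_=rays(cam('wrist'),[[320,240]]); print("cam in tool",(M.T@(o-robot.current_tool_pos())).round(3))
psi=yaw+dg; print(np.degrees(psi),tab0,far0)
spout=np.array([.476,-.334])
for s in (1,-1):
    p=tab0.copy(); p[2]=.119
    print(s,robot.ik(p,toolR(psi,s).as_rotvec()))
    ax=np.array([-np.sin(psi),np.cos(psi),0])
    for a in (.1,.2,.27):
        r=R.from_rotvec(-ax*a); q=far0+r.apply(p-far0); print('  peel',a,q.round(3),robot.ik(q,(r*toolR(psi,s)).as_rotvec()), robot.ik(q+[0,0,.1],(r*toolR(psi,s)).as_rotvec()) is not None)
    for ph in range(-60,61,20):
        out=np.deg2rad(93.5+ph); ps=out+np.pi # tab->far dir
        c=np.r_[spout,0]; tb=c+.1165*np.array([np.cos(out),np.sin(out),0]); tb[2]=.21-.102+.119
        j=robot.ik(tb,toolR(ps,s).as_rotvec()); print(s,ph,tb.round(3),None if j is None else np.round(j,2))
E
```

```text
[[ 0.362 -0.001 -0.932]
 [ 0.932 -0.001  0.362]
 [-0.001 -1.     0.   ]]
cam in tool [-0.    -0.152  0.071]
-96.41000000000001 [0.48827787 0.30426687 0.123     ] [0.45486374 0.05130147 0.096     ]
1 [ 4.98130780e-01  3.24687375e-02  1.49436222e+00 -4.44089210e-16
  1.61476169e+00  6.10006385e-01]
  peel 0.1 [0.488 0.305 0.093] [ 0.54602732  0.10273983  1.46960622 -0.07921886  1.63033347  0.65560413] True
  peel 0.2 [0.488 0.304 0.068] [ 0.58693424  0.17535787  1.44532242 -0.15317535  1.64965508  0.69658185] True
  peel 0.27 [0.488 0.301 0.05 ] [ 0.61170396  0.22717176  1.42872594 -0.20216338  1.66497243  0.72265544] True
1 -60 [ 0.573 -0.27   0.227] [-0.49  0.18  1.14 -0.    1.82  0.49]
1 -40 [ 0.545 -0.24   0.227] [-0.47  0.08  1.26 -0.    1.81  0.16]
1 -20 [ 0.509 -0.222  0.227] [-0.47 -0.03  1.37  0.    1.81 -0.18]
1 0 [ 0.469 -0.218  0.227] [-0.5  -0.13  1.46 -0.    1.81 -0.56]
1 20 [ 0.43  -0.227  0.227] [-0.56 -0.22  1.54 -0.    1.82 -0.97]
1 40 [ 0.396 -0.249  0.227] [-0.64 -0.27  1.58  0.    1.83 -1.39]
1 60 [ 0.372 -0.282  0.227] [-0.72 -0.27  1.58 -0.    1.83 -1.83]
-1 [ 0.49813078  0.03246874  1.49436222  0.          1.61476169 -2.53158627]
  peel 0.1 [0.488 0.305 0.093] [ 0.54602732  0.10273983  1.46960622 -0.07921886  1.63033347 -2.48598853] True
  peel 0.2 [0.488 0.304 0.068] [ 0.58693424  0.17535787  1.44532242 -0.15317535  1.64965508 -2.4450108 ] True
  peel 0.27 [0.488 0.301 0.05 ] [ 0.61170396  0.22717176  1.42872594 -0.20216338  1.66497243 -2.41893722] True
-1 -60 [ 0.573 -0.27   0.227] None
-1 -40 [ 0.545 -0.24   0.227] None
-1 -20 [ 0.509 -0.222  0.227] None
-1 0 [ 0.469 -0.218  0.227] [-0.5  -0.13  1.46 -0.    1.81  2.58]
-1 20 [ 0.43  -0.227  0.227] [-0.56 -0.22  1.54  0.    1.82  2.17]
-1 40 [ 0.396 -0.249  0.227] [-0.64 -0.27  1.58  0.    1.83  1.75]
-1 60 [ 0.372 -0.282  0.227] [-0.72 -0.27  1.58  0.    1.83  1.31]
```

Run:
```python
from h import *
psi=yaw+dg; p=tab0.copy(); p[2]=.20
robot.reach(p,toolR(psi).as_rotvec()); set_gripper(.55)
c=cam('wrist'); im=viewer.camera('wrist')[:,:,::-1].copy()
v=np.array([-np.sin(psi),np.cos(psi),0]);u=np.array([np.cos(psi),np.sin(psi),0])
t=tab0+[0,0,.021]
q=proj(c,[t+a*u*.015+b*v*.008 for a,b in((1,1),(1,-1),(-1,-1),(-1,1))]).astype(int); print(q.tolist())
cv2.polylines(im,[q.reshape(-1,1,2)],True,(0,255,0),1); cv2.imwrite('pics/w1.png',im); print(robot.current_time(),robot.current_width(),robot.current_tool_pos())
```

```text
[[334, 283], [306, 283], [305, 232], [334, 232]]
2.3667 0.5533128171327659 [0.48832961 0.30421907 0.20004904]
```

View pics/w1.png

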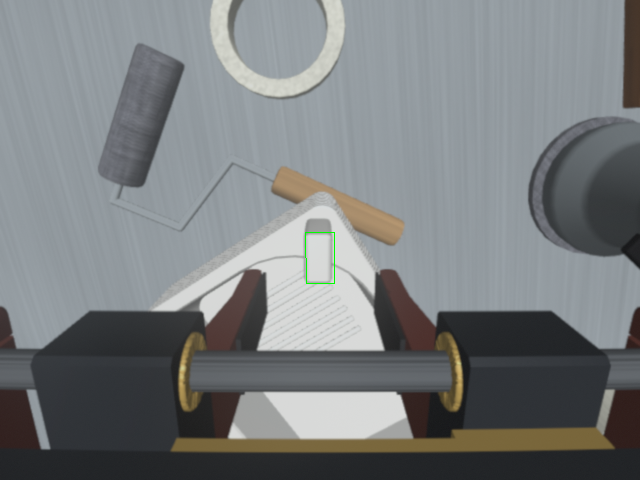

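Run:
```python
from h import *
psi=yaw+dg; p=tab0.copy(); p[2]=.119
print(robot.movel(p,rate=.1,threshold=5)); f0=robot.current_wrist_force()
set_gripper(0.0,40); print(robot.current_tool_pos(),robot.current_width()*88,f0,robot.current_wrist_force(),robot.current_ft_torque(),robot.current_time())
cv2.imwrite('pics/s2.png',viewer.camera('side')[:,:,::-1])
```

```text
False
[0.48805821 0.30429301 0.11922595] 16.001053080981887 [-0.23454316 -0.31191275  0.10483572] [-1.86576234 -0.23332631  0.79249104] [-0.07781108  0.40700528 -0.08757944] 3.9333
```

View pics/s2.png

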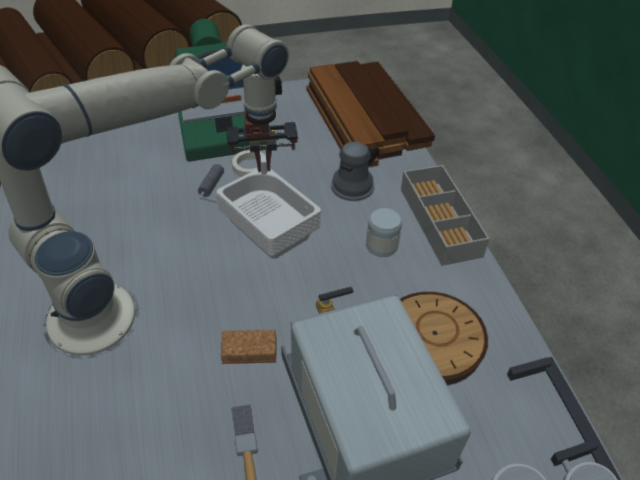

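Run:
```python
from h import *
psi=yaw+dg; p=robot.current_tool_pos().copy(); p=np.array(p); r0=R.from_rotvec(robot.current_tool_rot())
np.save('g.npy',np.r_[p,r0.as_rotvec()])
ax=np.array([-np.sin(psi),np.cos(psi),0])
for a in np.arange(.03,.151,.03):
    r=R.from_rotvec(ax*a); robot.movel(far0+r.apply(p-far0),(r*r0).as_rotvec(),rate=.04)
    print(round(a,2),np.array(robot.current_tool_pos()).round(4),np.array(robot.current_wrist_force()).round(2),np.array(robot.current_ft_torque()).round(2),robot.current_time())
cv2.imwrite('pics/s3.png',cv2.resize(viewer.camera('side')[130:280,180:380,::-1],None,fx=4,fy=4,interpolation=cv2.INTER_CUBIC))
```

```text
0.03 [0.488  0.3032 0.1266] [-1.32  0.46 -2.74] [-0.02  0.09 -0.22] 4.3333
0.06 [0.488  0.3025 0.1354] [-1.48 -0.19 -0.66] [ 0.18  0.31 -0.16] 4.675
0.09 [0.4881 0.3011 0.143 ] [-0.61 -0.83 -1.28] [-0.07 -0.01 -0.03] 5.0167
0.12 [0.488  0.2996 0.15  ] [ 1.34  0.75 -1.11] [ 0.17 -0.29  0.22] 5.3583
0.15 [0.4876 0.2978 0.1575] [3.03 1.95 0.1 ] [ 0.19 -0.38  0.3 ] 5.7
```

View pics/s3.png

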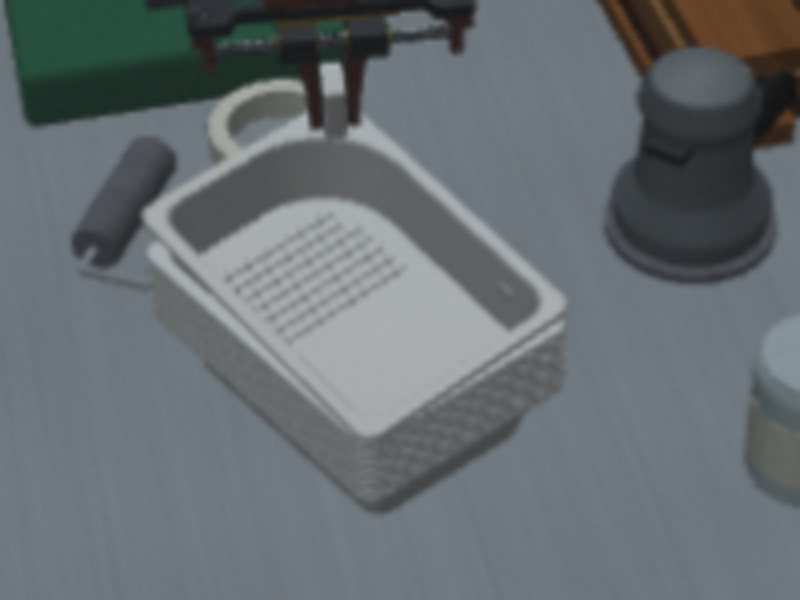

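Run:
```python
from h import *
psi=yaw+dg; g=np.load('g.npy'); p=g[:3]; r0=R.from_rotvec(g[3:])
ax=np.array([-np.sin(psi),np.cos(psi),0])
pr=lambda a:print(a,np.array(robot.current_tool_pos()).round(4),np.array(robot.current_wrist_force()).round(2),np.array(robot.current_ft_torque()).round(2),robot.current_time())
robot.sleep(.1);pr('rest')
r=R.from_rotvec(ax*.15); print('cmd err',far0+r.apply(p-far0))
for a in (.175,.20,.225):
    r=R.from_rotvec(ax*a); robot.movel(far0+r.apply(p-far0),(r*r0).as_rotvec(),rate=.04); pr(a)
robot.sleep(.1);pr('rest')
cv2.imwrite('pics/s4.png',cv2.resize(viewer.camera('side')[130:280,180:380,::-1],None,fx=4,fy=4,interpolation=cv2.INTER_CUBIC))
```

```text
rest [0.4874 0.298  0.157 ] [ 1.81 -0.17  0.13] [-0.   -0.4   0.35] 5.85
cmd err [0.48736779 0.29798367 0.15706271]
0.175 [0.4873 0.2963 0.1637] [ 2.21  1.26 -0.91] [ 0.11 -0.42  0.3 ] 6.1583
0.2 [0.4871 0.2944 0.1698] [ 2.32  1.01 -0.97] [-0.02 -0.37  0.25] 6.4667
0.225 [0.4868 0.2925 0.1758] [0.52 1.04 0.58] [-0.07 -0.26  0.27] 6.775
rest [0.4868 0.2927 0.1755] [1.28 1.27 0.59] [-0.18 -0.28  0.26] 6.875
```

View pics/s4.png

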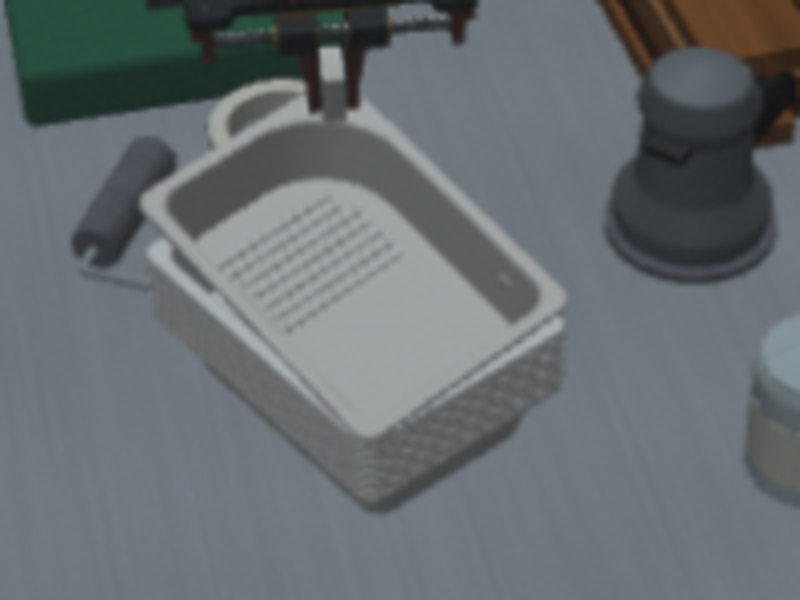

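Run:
```python
from h import *
psi=yaw+dg; g=np.load('g.npy'); p=g[:3]; r0=R.from_rotvec(g[3:])
ax=np.array([-np.sin(psi),np.cos(psi),0])
pr=lambda a:print(a,np.array(robot.current_tool_pos()).round(4),np.array(robot.current_wrist_force()).round(2),np.array(robot.current_ft_torque()).round(2),robot.current_time())
a=.25
r=R.from_rotvec(ax*a); q=far0+r.apply(p-far0); robot.movel(q,(r*r0).as_rotvec(),rate=.04); pr(a)
for dz in (.01,.03):
    robot.movel(q+[0,0,dz],rate=.05); pr(dz)
cv2.imwrite('pics/s5.png',cv2.resize(viewer.camera('side')[110:260,180:380,::-1],None,fx=4,fy=4,interpolation=cv2.INTER_CUBIC))
robot.movel(q+[0,0,.10],rate=.12);pr('up')
cv2.imwrite('pics/s6.png',cv2.resize(viewer.camera('side')[110:260,180:380,::-1],None,fx=4,fy=4,interpolation=cv2.INTER_CUBIC))
```

```text
0.25 [0.4866 0.2904 0.1818] [ 2.11  0.11 -0.33] [-0.17 -0.21  0.17] 7.2333
0.01 [0.4865 0.2908 0.1919] [-0.38 -0.57 -1.5 ] [-0.12  0.11  0.01] 7.5833
0.03 [0.4867 0.2907 0.2119] [-1.32  1.06  0.36] [-0.09  0.06 -0.03] 8.1333
up [0.4864 0.2906 0.2807] [-0.37 -0.54 -1.07] [-0.11  0.06  0.04] 8.9167
```

View pics/s5.png

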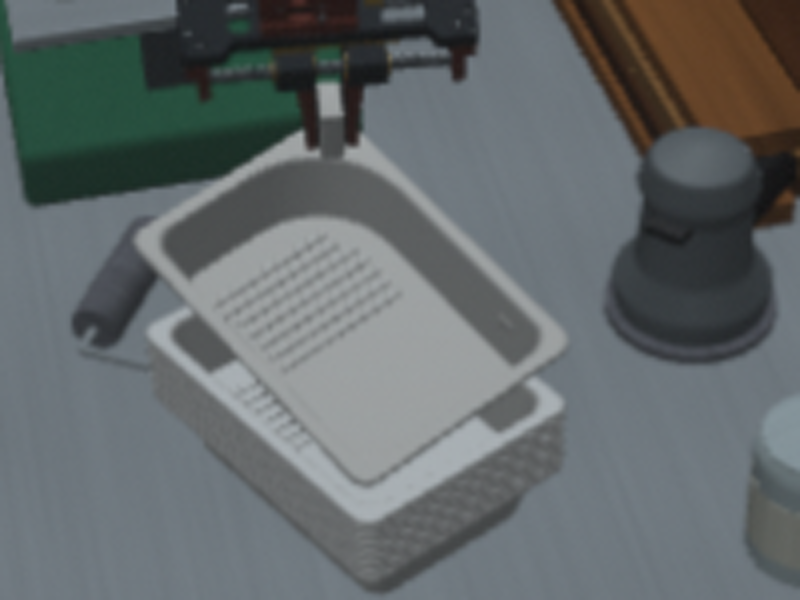

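View pics/s6.png

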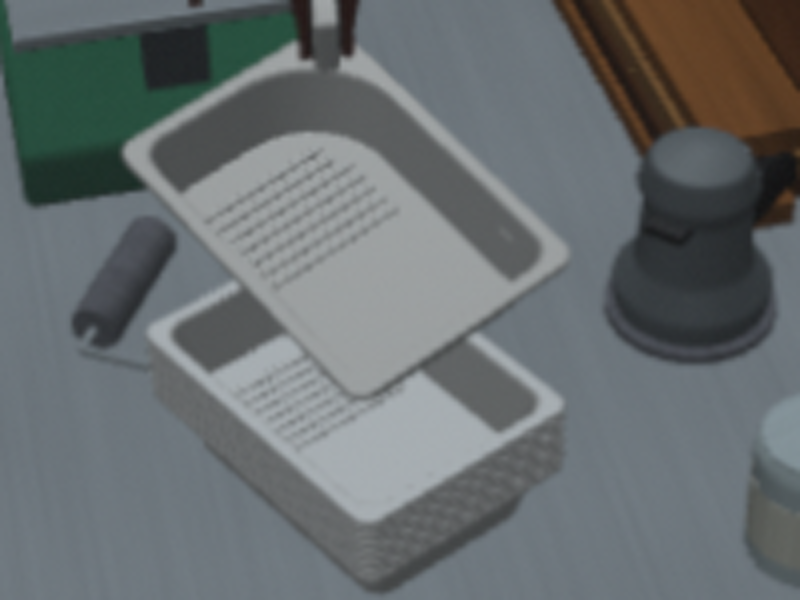

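```bash
cat >> h.py <<'E'
pr=lambda a:print(a,np.array(robot.current_tool_pos()).round(4),np.array(robot.current_wrist_force()).round(2),np.array(robot.current_ft_torque()).round(2),robot.current_time())
E
python3 - <<'E'
from h import *
psi=yaw+dg; g=np.load('g.npy'); r0=R.from_rotvec(g[3:])
robot.movel([.488,.26,.255],r0.as_rotvec(),rate=.15);pr('level')
rp=toolR(np.deg2rad(73.5+180)); np.save('rp.npy',rp.as_rotvec())
robot.movel([.509,-.08,.235],rp.as_rotvec(),rate=.18);pr('pre'); print(robot.current_width()*88)
robot.sleep(.2)
for n in('side','top','wrist'): cv2.imwrite(f'pics/{n}7.png',viewer.camera(n)[:,:,::-1])
import pickle; pickle.dump(cam('wrist'),open('w7.pkl','wb'))
E
```

```text
level [0.4876 0.2609 0.2536] [-0.46  0.54 -0.85] [0.06 0.07 0.01] 9.3917
pre [ 0.5091 -0.0793  0.2351] [ 0.97  0.05 -0.73] [ 0.04  0.05 -0.03] 11.4333
15.734040629571401
```

View pics/side7.png

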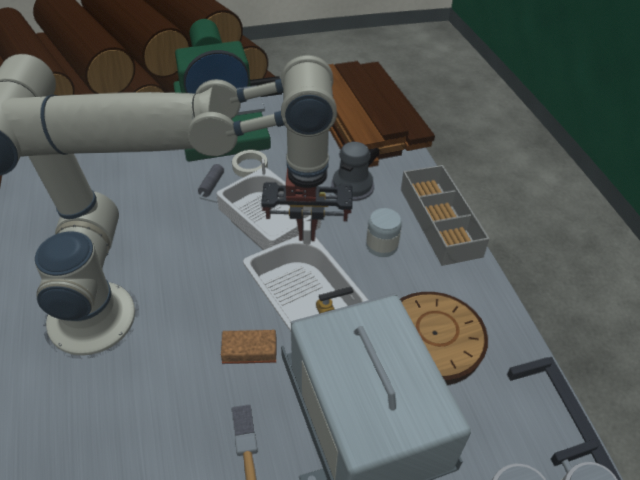

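View pics/wrist7.png

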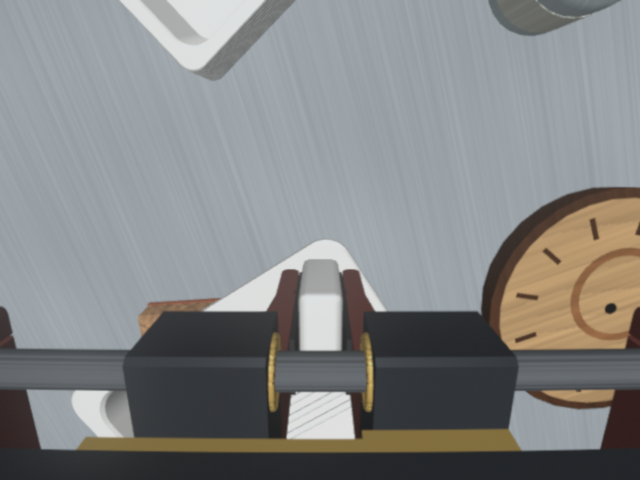

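View pics/top7.png

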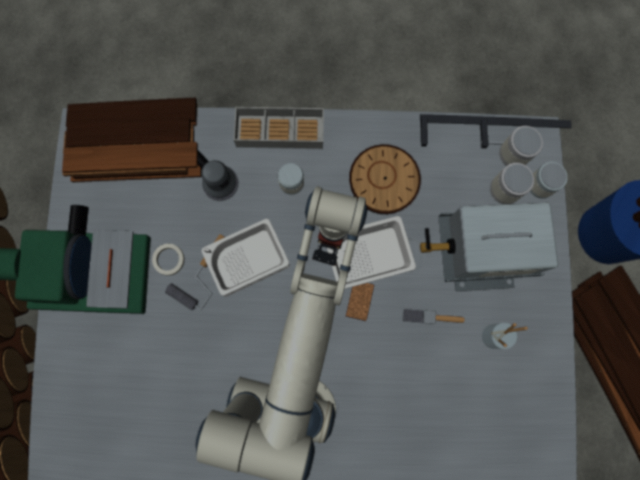

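```bash
cat >> h.py <<'E'
def traypts(P):
    g=np.load('g.npy'); r0=R.from_rotvec(g[3:]); rt=R.from_rotvec(robot.current_tool_rot())
    W=np.asarray(P)@Rz.T+c0-g[:3]
    return (rt*r0.inv()).apply(W)+np.array(robot.current_tool_pos())
def overlay(n,src,box,dst,f):
    im=cv2.imread(src); x0,y0,x1,y1=box
    P=traypts(np.array([[-118,-83,48],[118,-83,48],[118,83,48],[-118,83,48]])/1000)
    v=cv2.resize(im[y0:y1,x0:x1],None,fx=f,fy=f,interpolation=cv2.INTER_CUBIC)
    q=((proj(cam(n),P)-[x0,y0]+.5)*f).astype(int); cv2.polylines(v,[q.reshape(-1,1,2)],True,(0,0,255),1); cv2.imwrite(dst,v); return P
E
python3 - <<'E'
from h import *
print(overlay('top','pics/top7.png',(300,190,460,310),'pics/o7t.png',5))
overlay('side','pics/side7.png',(230,220,390,340),'pics/o7s.png',5)
E
```

```text
[[ 0.36346328 -0.10142478  0.21774401]
 [ 0.42940715 -0.32802444  0.21777432]
 [ 0.58879504 -0.28164019  0.21783218]
 [ 0.52285117 -0.05504053  0.21780187]]
```

View pics/o7t.png

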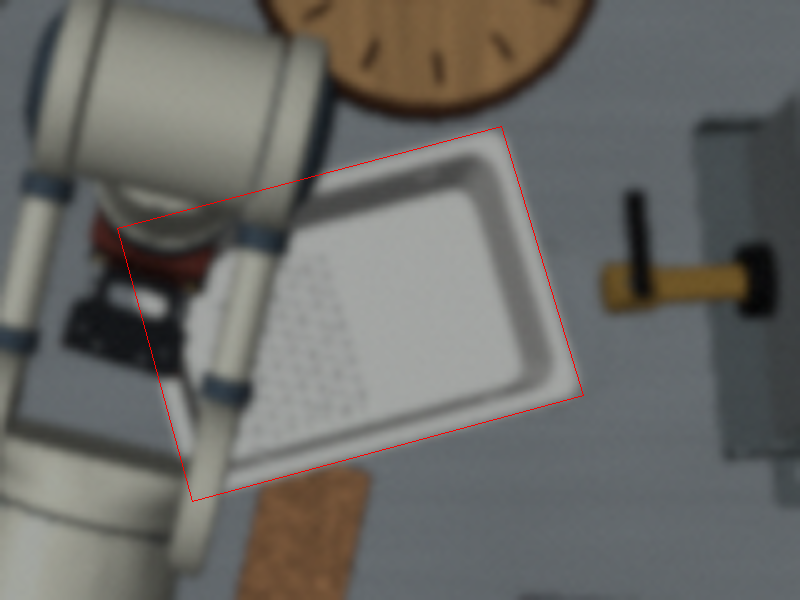

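View pics/o7s.png

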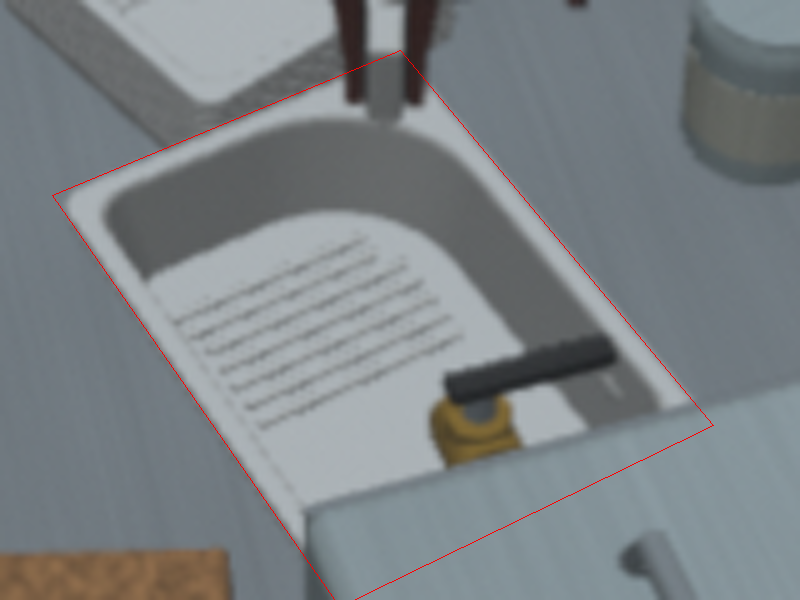

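Run:
```python
from h import *
rp=np.load('rp.npy')
print(robot.movel([.509,-.2218,.234],rp,rate=.08,threshold=8)); robot.sleep(.4); pr('end'); print(robot.current_width()*88)
for n in('side','top','wrist'): cv2.imwrite(f'pics/{n}8.png',viewer.camera(n)[:,:,::-1])
P=overlay('top','pics/top8.png',(340,190,500,310),'pics/o8t.png',5); print(P.round(4).tolist(),P.mean(0))
overlay('side','pics/side8.png',(230,220,390,340),'pics/o8s.png',5)
```

```text
False
end [ 0.509  -0.2217  0.234 ] [-0.96  0.21 -0.57] [ 0.05  0.04 -0.04] 14.1083
16.236425719224115
[[0.3634, -0.2434, 0.2168], [0.4293, -0.47, 0.2168], [0.5887, -0.4237, 0.2169], [0.5228, -0.1971, 0.2168]] [ 0.47605645 -0.33352501  0.21680872]
```

View pics/o8t.png

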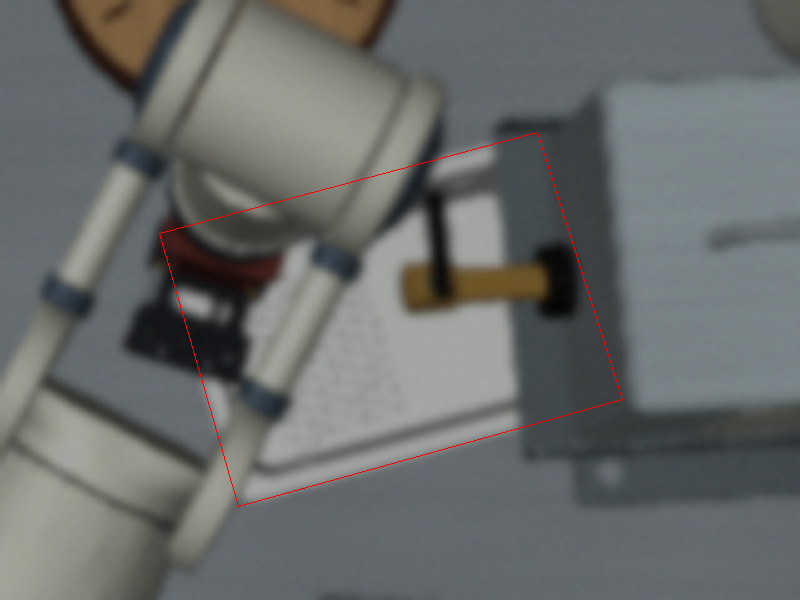

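View pics/side8.png

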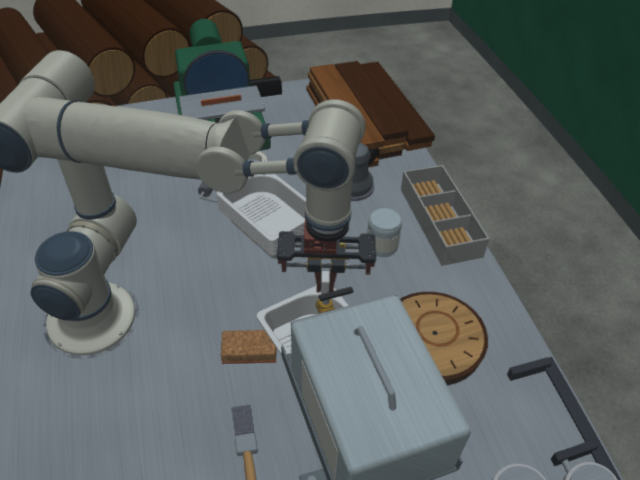

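View pics/o8s.png

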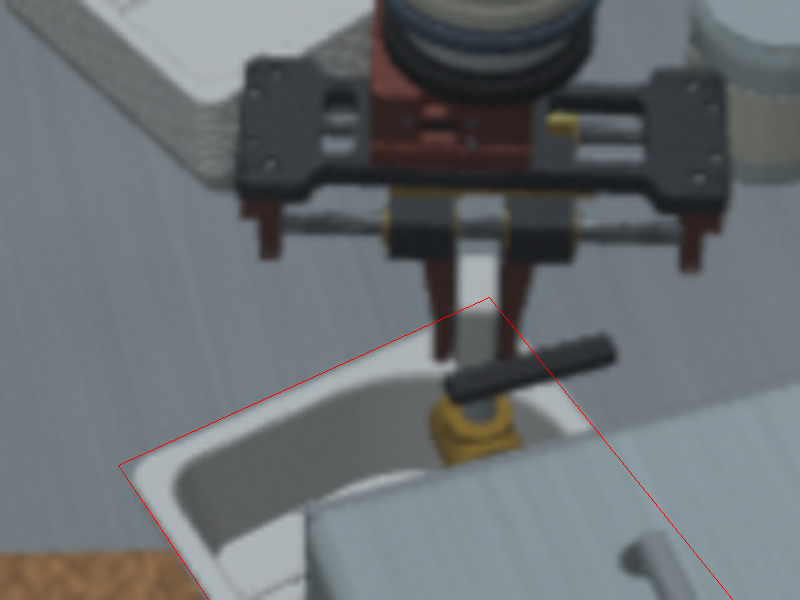

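Run:
```python
from h import *
im=cv2.imread('pics/top8.png'); c=cam('top'); g=im.min(2); m=np.zeros_like(g); m[195:300,195:300]=(g[195:300,195:300]>135)*255
cs,_=cv2.findContours(m,cv2.RETR_EXTERNAL,cv2.CHAIN_APPROX_NONE); k=max(cs,key=cv2.contourArea)
print(cv2.minAreaRect((plane(c,k.reshape(-1,2),.096)[:,:2]*1000).astype(np.float32)))
a=cv2.imread('pics/side0.png').astype(int);b=cv2.imread('pics/side8.png').astype(int)
d=(np.abs(a-b).max(2)>40).astype(np.uint8)*255; cv2.imwrite('pics/d.png',d)
```

```text
((475.8752136230469, 188.62960815429688), (164.01223754882812, 234.85552978515625), 26.653779983520508)
```

View pics/d.png

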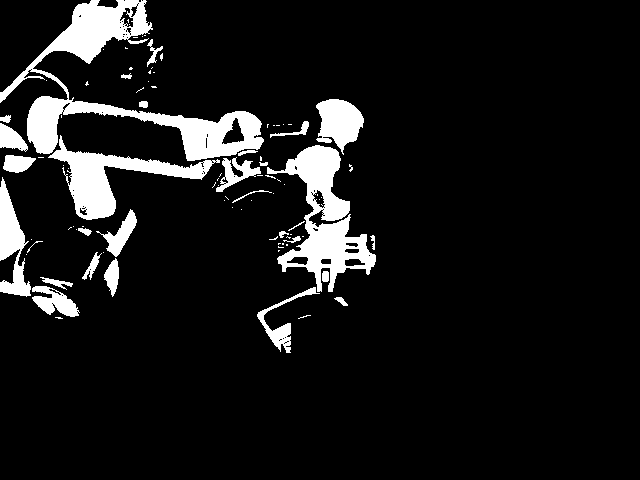

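The stack's pose matches the start to within 1 mm and 0.4°. The side-view difference shows changes only at the arm, the tray and the stack's now-open top. Handing in.

```bash
python3 -c "
from h import *
job.close_job(); pr('done')"
```

```text
the job is handed in; nothing more can be done
the job is handed in; nothing more can be done
```

I took the top tray by its tab and tilted it up 0.25 rad about the opposite corner. It came free, and I lifted it clear, levelled it and held it under the tap. The job was handed in at about 14 s with the tray still gripped.

**Last checks:**
- **Position:** the tray is level to within the camera's precision. Its centre is at (0.476, -0.334), matching my spout estimate.
- **Height:** the rim is at 0.217 m, about 53 mm below the spout.
- **Contact:** the wrist force was about 1 N, and nothing in the pictures shows the tray touching anything. The far part under the shelf and tin was hidden in both views, so the clearance there comes from the geometry.
- **Stack:** it is within about 1 mm and 0.4° of its starting pose, which is within measurement noise.
- **Bystanders:** the side view shows no change to any of the other things it could see. The drip dish sits behind the dispenser there, so I did not check it.

**Disagreement:** my spout estimates differed by up to 9 mm along the tap's axis (y from -0.330 to -0.339), and I used -0.334. The wrist camera could not see the spout, so I could not refine this further.

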